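# Load, scan and start a batch of plugs on the vision measuring machine

## Robot

A 7-joint arm with a two-finger parallel gripper is mounted at the origin on the work surface. World frame = base frame: x ahead of the robot, y to its left, z up, the work surface at z = 0. Lengths are in m, angles in rad, forces in N, time in s.
With the tool pointing down it reaches from about 0.4 to 0.75 m from the base axis. Payload 19.5 kg.
Tool frame: the origin (TCP) lies between the finger pads; the fingertips stand 17 mm ahead of it and the grasp point (between the pads) lies 2 mm behind it; z points along the fingers, y is the line along which they close (so a half turn about z gives the same grasp; the last joint's range is limited). The gripper opens to 85 mm and grips with 20 to 120 N. Pads are 22 mm wide; open, the fingers measure 114 mm over their backs; the gripper's body (76 mm by 85 mm) begins 54 mm behind the grasp point. The pads swing forward as they close: fully open they stand 13 mm farther back than shut.
Start: joints at [1.243, 0.707, -0.028, 1.485, 0.022, 0.951, -0.075], TCP at [0.162, -0.552, 0.248] pointing down, gripper open.
Joint ranges: [-2.71, 2.71], [-0.32, 2.16], [-1.57, 1.52], [0, 2.45], [-1.46, 4.6], [0, 2.02], [-2.83, 2.83]. Speed limits (rad/s): [1.89, 1.89, 2.57, 2.57, 3.01, 3.01, 3.01].

## Interface

Orientations are given as a rotation vector (axis times angle).
In Python, from plant import robot gives the robot as it stands.
- The arm moves only by the shell command python3 -m inch 'ROWS' [FORCE]. ROWS is text: rows parted by semicolons, each of 7 numbers parted by spaces: the shift along the tool's x, y, z in cm, then the turn, a rotation vector about the tool's x, y, z in degrees, then the closure in counts, from 0 (fully open) to 255 (shut). In form: x y z ax ay az jaw; .... A call has 1 to 12 rows; each row shifts and turns the commanded pose from where the row before left it, along the tool's axes as they then stand; what a row does not reach is not made up. A row lasts 1/8 s, in which the tool goes at most 62.5 mm and 10.7 degrees, less where a joint would pass 70% of its speed; a pose out of reach is approached as far as the arm can. A call with a gripper value outside its range is refused whole. The fingers move at their own pace and stop on an object; FORCE is the grip in N (left out, the last holds). Time passes only in rows, so rows that do not move let the fingers close. It gives the time, the measured TCP pose, the force, the opening and the grip force at its end, in the units of the state.
- robot.read_state(): the state, without advancing time (a new reading comes with each control period).
- robot.snapshot(name): name is "scene" or "top" or "wrist"; returns a dict with "image" (400x640x3 uint8, red, green, blue), "mtx" (3x3 intrinsics, pixels), "k1" (the pictures are not rectified: a ray, as slopes to the right and down, at radius r is drawn at 1 + k1 r^2 times it, then the intrinsics apply), "extrinsics" (4x4, takes a point from camera to world coordinates); the wrist camera has in their place "mount" (4x4, takes a point from camera to tool coordinates, whose origin is the TCP and whose axes are the flange's). Camera axes: x right, y up, looking along -z (the intrinsics and any distortion apply to the point x, -y, -z); pixel columns grow to the right and rows downward; lengths in m; the calibration is good to about 2 mm. A picture is of the moment at which its call begins: read the wrist's pose just before it. There is no depth.
- robot.finish_job(): hands the job in; it is judged then, once.
The state is a dict: "clock": time; "joint_pos": joint angles; "dq": joint speeds; "joint_efforts": joint torques, N m; "ee_pos": TCP position; "orientation": TCP orientation; "wrist_force": force on the tool from outside, world axes, zero at the start; "wrist_torque": the same for the moment, N m; "opening": finger opening in m; "gripper_force": force on a finger pad.
Only numpy, scipy, OpenCV 4.12 (cv2) and the standard library are available. Lean on these libraries where they do the work, as an engineer would, in place of code of your own. Each camera call takes 0.05 s, during which the arm holds its last target. There are 200 camera calls.

## Task

Stand all the steel plugs from the tray upright on the glass of the measuring stage, wholly on the glass and with a clear gap between them (their centres at least 75 mm apart). Then take the hand scanner and read the batch label on the tray and after it the code on top of each plug where it stands, from the smallest to the largest, aiming from about 10 cm away and holding it still for a second on each, and lay the scanner back in its rest. Last, start the measurement by turning the start switch clockwise right to its stop and letting it spring back; do not press the emergency stop, drop the scanner on the bench or disturb the gauge case, the ring gauge and the mouse.

Things in the scene. Friction and masses are not known exactly. Their poses are not given: they have to be found in the camera images.
- tray: shallow square wooden tray, 240 x 240 mm, floor 6 mm thick, rim 8 mm wide rising 7 mm above the floor; fixed to the bench. On its +y side, outside the rim, a flat aluminium label plate 70 x 28 mm, as high as the rim (13 mm). Origin: centre of its underside (bench level), z up.
- batch_code (a point): centre of the 50 x 20 mm white batch label with bars, lying flat on the tray's label plate, at (0, 134, 13) mm in the tray's frame.
- plug32: turned steel flanged plug (may be absent): round flange 32 mm across and 8 mm thick at the bottom, plain round boss 20 mm across above it, 32 mm tall overall, 110 g; stands on its flange. Starts in the tray. Origin: centre of the flange's underside, z up along its axis.
- plug32_code (a point): centre of the 12 mm square white code label on the flat top of that plug (32 mm above its origin).
- plug40: turned steel flanged plug (may be absent): round flange 40 mm across and 8 mm thick at the bottom, plain round boss 24 mm across above it, 36 mm tall overall, 180 g; stands on its flange. Starts in the tray. Origin: centre of the flange's underside, z up along its axis.
- plug40_code (a point): centre of the 12 mm square white code label on the flat top of that plug (36 mm above its origin).
- plug48: turned steel flanged plug (may be absent): round flange 48 mm across and 8 mm thick at the bottom, plain round boss 30 mm across above it, 40 mm tall overall, 290 g; stands on its flange. Starts in the tray. Origin: centre of the flange's underside, z up along its axis.
- plug48_code (a point): centre of the 12 mm square white code label on the flat top of that plug (40 mm above its origin).
- plug56: turned steel flanged plug (may be absent): round flange 56 mm across and 8 mm thick at the bottom, plain round boss 36 mm across above it, 44 mm tall overall, 430 g; stands on its flange. Starts in the tray. Origin: centre of the flange's underside, z up along its axis.
- plug56_code (a point): centre of the 12 mm square white code label on the flat top of that plug (44 mm above its origin).
- plug64: turned steel flanged plug (may be absent): round flange 64 mm across and 8 mm thick at the bottom, plain round boss 42 mm across above it, 48 mm tall overall, 620 g; stands on its flange. Starts in the tray. Origin: centre of the flange's underside, z up along its axis.
- plug64_code (a point): centre of the 12 mm square white code label on the flat top of that plug (48 mm above its origin).
- stage: measuring stage, fixed: level greenish glass 240 (x) x 320 mm (y) in an aluminium frame 20 mm wide, whose top is 1 mm lower than the glass. It stands on the machine's dark base (70 mm high, from x = 0.39 to 0.85, from y = 0.07 leftwards). Origin: centre of its underside; the glass surface is 40 mm above it.
- scanner: hand-held code reader like a hockey stick, 180 g: straight level body 124 mm long (x -64 to 60 mm), 36 wide (y), 28 high, flat sides to grip; at +x a head 44 mm wide bends down at 55 degrees, to 41 mm below the origin and x = 105 mm. Origin: middle of the body, x to the head, z up. Starts in its rest. No trigger: it reads whatever it is steadily aimed at.
- scanner_beam (a point): centre of the reader's window, at (93, 0, -33) mm in the scanner's frame. Its x axis is the line of sight, 55 degrees below the scanner's x axis; its y is the scanner's y. It reads a label within 12 mm of the line of sight, 50 to 150 mm from the window, seen up to 50 degrees off square.
- scanner_rest: fixed rest: plate 115 x 66 x 8 mm with two white saddles 12 mm wide at x = -43 and +43 mm; free for fingers between them. The scanner lies on the saddles, 46 mm above the bench, between cheeks 43 mm apart (12 mm high, then flaring out up to 67 mm above the bench). Origin: centre of underside, x to the end where the head hangs. Home: scanner origin at (0, 0, 60) mm, x along the rest's x.
- control_box: grey control box of the machine, fixed to the bench, 170 (x) x 85 (y) x 60 mm high, with the start switch on top at x = -42 mm and the red emergency stop at x = +45 mm. Origin: centre of its underside.
- start_switch (a joint): start switch: 0 at rest, grows as it is turned clockwise seen from above, in rad, up to its hard stop at 1.05. A spring drives it back to 0 (0.024 N m at rest, 0.15 N m at the stop) as soon as it is let go.
- switch_grip (a point): middle of the start switch's black bar handle, 88 mm above the bench, on the axis, turning with it. Bar 38 mm long (its x; along the box's x at rest), 11 mm wide (its y), from 74 to 99 mm above the bench; under it a round collar 38 mm across, up to 68 mm, and a 32 mm disc up to 74 mm.
- estop (a joint): travel of the red emergency stop button, 0 when not pressed, 0.006 m when fully pressed; keep off it.
- estop_top (a point): top centre of the red emergency stop button (40 mm across) in its yellow housing.
- gauge_case: bystander: closed wooden gauge case, 90 x 160 x 45 mm. Origin: centre of its underside.
- ring_gauge: bystander: steel ring gauge, 64 mm outside, 30 mm bore, 22 mm thick, lying flat. Origin: centre of its underside.
- mouse: bystander: black computer mouse, 100 x 58 mm, 34 mm high. Origin: centre of its underside.
Things that resemble listed ones, but are neither listed nor needed, are in the scene too. What is shaped like the plug40 but red is not meant.

How it is judged:
On the way, in this order (a step that is already met when the one before it is completed fails the run):
1. all plugs present stand upright on the glass, wholly on it, centres more than 70 mm apart (x of plug32 in the frame of stage between -0.105 and 0.105 m and y of plug32 in the frame of stage between -0.145 and 0.145 m and z of plug32 in the frame of stage between 0.036 and 0.044 m and angle between each of plug32, plug40, plug48, plug56, plug64's own z axis and vertical below 0.08 rad and x of plug40 in the frame of stage between -0.101 and 0.101 m and y of plug40 in the frame of stage between -0.141 and 0.141 m and z of plug40 in the frame of stage between 0.036 and 0.044 m and x of plug48 in the frame of stage between -0.097 and 0.097 m and y of plug48 in the frame of stage between -0.137 and 0.137 m and z of plug48 in the frame of stage between 0.036 and 0.044 m and x of plug56 in the frame of stage between -0.093 and 0.093 m and y of plug56 in the frame of stage between -0.133 and 0.133 m and z of plug56 in the frame of stage between 0.036 and 0.044 m and x of plug64 in the frame of stage between -0.089 and 0.089 m and y of plug64 in the frame of stage between -0.129 and 0.129 m and z of plug64 in the frame of stage between 0.036 and 0.044 m and horizontal distance between plug32 and plug40 above 0.07 m and horizontal distance between each of plug32, plug40 and plug48 above 0.07 m and horizontal distance between each of plug32, plug40, plug48 and plug56 above 0.07 m and horizontal distance between each of plug32, plug40, plug48, plug56 and plug64 above 0.07 m), for 0.3 s.
2. scanner held aimed at the batch label on the tray for 0.8 s: label within 12 mm of the line of sight, 50 to 150 mm from the window, at most 50 degrees off square (x of batch_code in the frame of scanner_beam between 0.05 and 0.15 m and y of batch_code in the frame of scanner_beam between -0.012 and 0.012 m and z of batch_code in the frame of scanner_beam between -0.012 and 0.012 m and angle between the x axis of scanner_beam and the z axis of tray, either way round below 0.87 rad), for 0.8 s.
3. scanner held aimed at the code of the 32 mm plug for 0.8 s: label within 12 mm of the line of sight, 50 to 150 mm from the window, at most 50 degrees off square (x of plug32_code in the frame of scanner_beam between 0.05 and 0.15 m and y of plug32_code in the frame of scanner_beam between -0.012 and 0.012 m and z of plug32_code in the frame of scanner_beam between -0.012 and 0.012 m and angle between the x axis of scanner_beam and the z axis of plug32, either way round below 0.87 rad), for 0.8 s.
4. scanner held aimed at the code of the 40 mm plug for 0.8 s: label within 12 mm of the line of sight, 50 to 150 mm from the window, at most 50 degrees off square (x of plug40_code in the frame of scanner_beam between 0.05 and 0.15 m and y of plug40_code in the frame of scanner_beam between -0.012 and 0.012 m and z of plug40_code in the frame of scanner_beam between -0.012 and 0.012 m and angle between the x axis of scanner_beam and the z axis of plug40, either way round below 0.87 rad), for 0.8 s.
5. scanner held aimed at the code of the 48 mm plug for 0.8 s: label within 12 mm of the line of sight, 50 to 150 mm from the window, at most 50 degrees off square (x of plug48_code in the frame of scanner_beam between 0.05 and 0.15 m and y of plug48_code in the frame of scanner_beam between -0.012 and 0.012 m and z of plug48_code in the frame of scanner_beam between -0.012 and 0.012 m and angle between the x axis of scanner_beam and the z axis of plug48, either way round below 0.87 rad), for 0.8 s.
6. scanner held aimed at the code of the 56 mm plug for 0.8 s: label within 12 mm of the line of sight, 50 to 150 mm from the window, at most 50 degrees off square (x of plug56_code in the frame of scanner_beam between 0.05 and 0.15 m and y of plug56_code in the frame of scanner_beam between -0.012 and 0.012 m and z of plug56_code in the frame of scanner_beam between -0.012 and 0.012 m and angle between the x axis of scanner_beam and the z axis of plug56, either way round below 0.87 rad), for 0.8 s.
7. scanner held aimed at the code of the 64 mm plug for 0.8 s: label within 12 mm of the line of sight, 50 to 150 mm from the window, at most 50 degrees off square (x of plug64_code in the frame of scanner_beam between 0.05 and 0.15 m and y of plug64_code in the frame of scanner_beam between -0.012 and 0.012 m and z of plug64_code in the frame of scanner_beam between -0.012 and 0.012 m and angle between the x axis of scanner_beam and the z axis of plug64, either way round below 0.87 rad), for 0.8 s.
8. the scanner lies back in its rest, let go (x of scanner in the frame of scanner_rest between -0.014 and 0.014 m and y of scanner in the frame of scanner_rest between -0.007 and 0.007 m and z of scanner in the frame of scanner_rest between 0.056 and 0.064 m and angle between scanner's own z axis and vertical below 0.1 rad and x of scanner_beam in the frame of scanner_rest above 0.05 m and contact force between the fingers and scanner below 0.1 N), for 0.3 s.
9. the start switch is turned to its stop (value of joint start_switch above 0.98 rad), for 0.1 s.
At the end, for the whole second after the job is handed in: All plugs upright (0.08 rad) and still, flanges wholly on the glass (1 mm), centres over 70 mm apart; scanner released, level in its rest, head to its +x (14 mm along, 7 mm across, 4 mm in height); start switch sprung back (under 0.08 rad) (all of step 1 and all of step 8 and value of joint start_switch below 0.08 rad and linear speed of each of scanner, plug32, plug40, plug48, plug56, plug64 below 0.02 m/s); the robot touches nothing.
It fails at once if the emergency stop is pressed (value of joint estop above 0.003 m).
It fails at once if the scanner is dropped on the bench (height (world z) of scanner below 0.04 m).
It fails at once if the gauge case, the ring gauge or the mouse is disturbed (moved over 20 mm) (distance of any of gauge_case, ring_gauge, mouse from where it was at the start of the episode above 0.02 m).
Of plug32, plug40, plug48, plug56, plug64 only 3 to 5 are there at a start; the rules pass over those that are not, and their reading is None.
At some moment in a run one of plug32, plug40, plug48, plug56, plug64 may be knocked a few centimetres aside while the robot is not near it.
It also fails if it takes over 210 s, if anything falls off the work surface, if the arm or the gripper's body presses on something with over 40 N, if the wrist force passes 120 N, or if a joint passes its speed limit or range.

## Working session

There is one attempt and no reset: what is moved stays moved. The work goes in short steps, Python scripts to look and compute and a shell command to move; the robot and the scene stay as the last step left them, time stands still between calls to the robot, and variables do not carry over. Pictures are saved under pics/ and viewed, at most 14 in all, crops included, and the job is handed in when it is done.

```bash
ls; mkdir -p pics; cat > h.py <<'E'
import numpy as np, cv2
from plant import robot
from scipy.spatial.transform import Rotation as R
def snap(n):
    st=robot.read_state(); s=robot.snapshot(n)
    if 'mount' in s:
        T=np.eye(4);T[:3,:3]=R.from_rotvec(st['orientation']).as_matrix();T[:3,3]=st['ee_pos']
        s['extrinsics']=T@np.array(s['mount'])
    s={k:(np.array(v) if k!='k1' else v) for k,v in s.items()}
    return s
def save(s,f): cv2.imwrite('pics/'+f,s['image'][:,:,::-1])
def ray(s,uv):
    K=s['mtx'];uv=np.atleast_2d(uv).astype(float)
    d=np.array([s['k1'],0,0,0,0],float)
    p=cv2.undistortPoints(uv[:,None],K,d)[:,0]
    c=np.c_[p[:,0],-p[:,1],-np.ones(len(p))]
    E=s['extrinsics'];return E[:3,3],c@E[:3,:3].T
def onz(s,uv,z):
    o,d=ray(s,uv);return o+d*((z-o[2])/d[:,2])[:,None]
def proj(s,P):
    E=s['extrinsics'];c=(np.atleast_2d(P)-E[:3,3])@E[:3,:3]
    q=np.c_[c[:,0],-c[:,1],-c[:,2]]
    return cv2.projectPoints(q[:,None],np.zeros(3),np.zeros(3),s['mtx'],np.array([s['k1'],0,0,0,0],float))[0][:,0]
E
python3 - <<'E'
from h import *
for n in ('scene','top','wrist'):
    s=snap(n);save(s,n+'0.png');np.save(n+'0.npy',s,allow_pickle=True)
    print(n,s['mtx'].round(1).tolist(),s['k1'],s['extrinsics'].round(3).tolist())
print(robot.read_state())
E
```

```text
pics
scene [[385.4, 0.0, 321.8], [0.0, 385.4, 195.4], [0.0, 0.0, 1.0]] -0.07358076573195221 [[-0.211, -0.838, 0.504, 1.053], [0.977, -0.176, 0.117, 0.01], [-0.009, 0.517, 0.856, 0.985], [0.0, 0.0, 0.0, 1.0]]
top [[363.3, 0.0, 321.0], [0.0, 363.3, 199.2], [0.0, 0.0, 1.0]] 0.011359641110100188 [[-0.0, 0.983, -0.185, 0.342], [-1.0, -0.005, -0.027, -0.145], [-0.027, 0.185, 0.982, 0.966], [0.0, 0.0, 0.0, 1.0]]
wrist [[277.2, 0.0, 316.4], [0.0, 277.2, 198.8], [0.0, 0.0, 1.0]] -0.0058971379678024885 [[0.282, 0.919, 0.276, 0.233], [-0.959, 0.27, 0.08, -0.53], [-0.001, -0.287, 0.958, 0.374], [0.0, 0.0, 0.0, 1.0]]
{'clock': 0.15, 'joint_pos': array([ 1.24332401,  0.70693281, -0.02760895,  1.48487913,  0.02196344,
        0.95091089, -0.07551962]), 'dq': array([ 3.71618795e-04, -3.54033218e-04, -5.57916414e-04, -1.22130287e-03,
       -6.76989103e-04,  1.87781584e-04, -6.60428304e-05]), 'joint_efforts': array([ 2.86653039e-04, -8.83309221e+01,  1.23452637e+00, -2.36193466e+01,
        1.69945601e-02,  5.32291058e-03, -1.41132460e-05]), 'ee_pos': array([ 0.16204668, -0.5515011 ,  0.24795349]), 'orientation': array([-3.10877504e+00, -4.47171034e-01,  1.81952128e-04]), 'wrist_force': array([-0.36842408, -0.45917035,  0.10213677]), 'wrist_torque': array([0.01952572, 0.00928437, 0.02385278]), 'gripper_force': 0.0, 'opening': 0.08546857541681714}
```

View pics/top0.png

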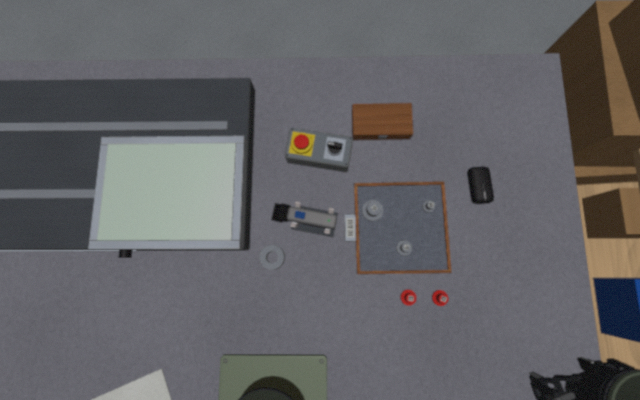

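View pics/scene0.png

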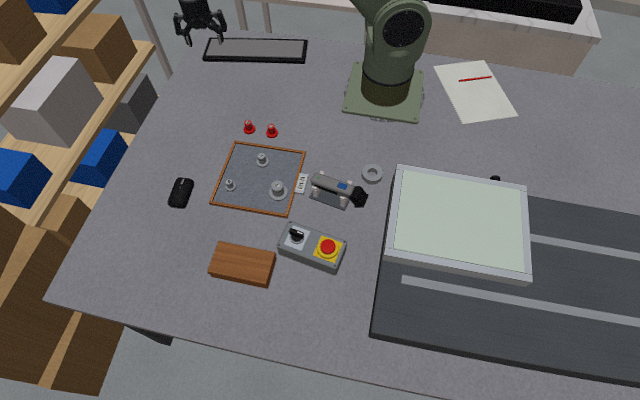

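Top view: the steel plugs are in the tray at (372,209), (404,247) and (429,205). Lookalikes are the red plugs at (408,297) and (440,297), and the ring gauge at (271,257). The scanner is at (310,217) with its head to the left, the switch at (336,148), the e-stop at (301,143), and the stage is centred near (168,192).

```bash
python3 - <<'E'
from h import *
s=np.load('top0.npy',allow_pickle=True).item(); im=s['image']
c=cv2.resize(im[80:310,90:460],None,fx=2.1,fy=2.1,interpolation=cv2.INTER_CUBIC);cv2.imwrite('pics/c1.png',c[:,:,::-1])
print('rough',onz(s,[[372,211],[404,248],[429,206]],.014).round(3).tolist())
# tray wood ring outer contour, brownish
hsv=cv2.cvtColor(im,cv2.COLOR_RGB2HSV)
m=cv2.inRange(hsv,(3,80,40),(20,255,200));m[:, :345]=0;m[:170]=0;m[:,460:]=0
pts=cv2.findNonZero(m);r=cv2.minAreaRect(pts);b=cv2.boxPoints(r);print('tray',r,onz(s,b,.013).round(4).tolist())
g=cv2.inRange(hsv,(35,8,170),(90,80,255));n,l,st,ce=cv2.connectedComponentsWithStats(g)
k=1+st[1:,4].argmax();q=cv2.minAreaRect(np.argwhere(l==k)[:,::-1].astype(np.float32));print('glass',q,st[k],onz(s,cv2.boxPoints(q),.11).round(4).tolist())
# contours approx for perspective
cn=cv2.findContours((l==k).astype(np.uint8),0,2)[0][0];a=cv2.approxPolyDP(cv2.convexHull(cn),8,True)[:,0];print(a.tolist(),onz(s,a,.11).round(4).tolist())
cn=cv2.convexHull(pts);a=cv2.approxPolyDP(cn,6,True)[:,0];print(a.tolist(),onz(s,a,.013).round(4).tolist())
E
```

```text
rough [[0.489, -0.254, 0.014], [0.392, -0.334, 0.014], [0.502, -0.404, 0.014]]
tray ((402.46484375, 241.3760986328125), (119.59786224365234, 93.79795837402344), 88.21009063720703) [[0.5656, -0.207, 0.013], [0.572, -0.4565, 0.013], [0.2639, -0.4457, 0.013], [0.2559, -0.2112, 0.013]]
glass ((166.0, 191.0), (94.0, 136.0), 90.0) [   98   144   137    95 11677] [[0.6471, 0.436, 0.11], [0.6443, 0.0943, 0.11], [0.4115, 0.084, 0.11], [0.4125, 0.4091, 0.11]]
[[234, 145], [227, 238], [99, 238], [110, 146]] [[0.6417, 0.0942, 0.11], [0.4115, 0.1006, 0.11], [0.4125, 0.4067, 0.11], [0.6416, 0.4052, 0.11]]
[[441, 300], [405, 299], [357, 272], [356, 183], [443, 182], [450, 272]] [[0.263, -0.4204, 0.013], [0.2651, -0.3308, 0.013], [0.3316, -0.2114, 0.013], [0.5658, -0.2131, 0.013], [0.567, -0.4444, 0.013], [0.3319, -0.4473, 0.013]]
```

View pics/c1.png

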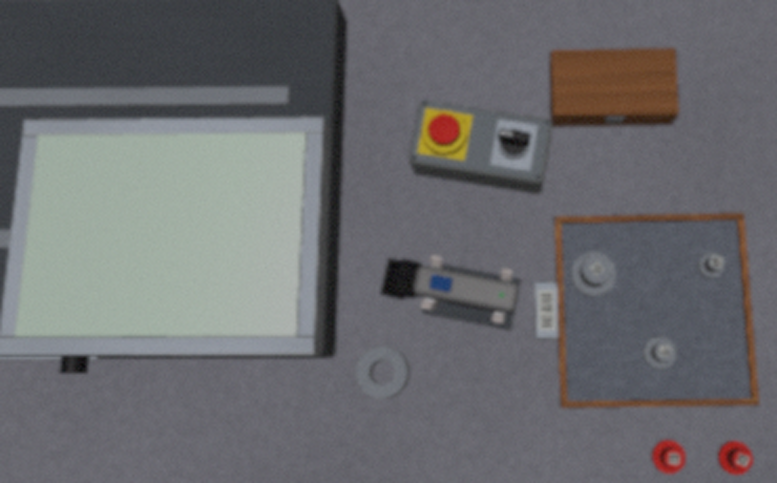

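The crop shows three upright steel plugs with white labels and flange widths of about 55, 42 and 32 mm, so plug56, plug40 and plug32. The red pair lies outside the tray and is excluded. Next I move over the tray for a close look.

```bash
python3 -m inch '0 0 -1 0 0 8.2 0;0 0 -1 0 0 8.2 0;3.4 -2.75 -0.4 0 0 0 0;3.4 -2.75 -0.4 0 0 0 0;3.4 -2.75 -0.4 0 0 0 0;3.4 -2.75 -0.4 0 0 0 0;3.4 -2.75 -0.4 0 0 0 0;3.4 -2.75 -0.4 0 0 0 0;3.4 -2.75 -0.4 0 0 0 0;3.4 -2.75 -0.4 0 0 0 0;0 0 0 0 0 0 0;0 0 0 0 0 0 0' 40
python3 - <<'E'
from h import *
s=snap('wrist');save(s,'w1.png');np.save('w1.npy',s,allow_pickle=True)
im=s['image'];g=cv2.GaussianBlur(cv2.cvtColor(im,cv2.COLOR_RGB2GRAY),(5,5),0)
p=proj(s,[[.489,-.254,.014],[.392,-.334,.014],[.502,-.404,.014]]);print(p)
E
```

```text
clock: 1.65
ee_pos: [0.4336, -0.3322, 0.3001]
orientation: [3.141, -0.001, -0.001]
wrist_force: [0.5, 0.2, 0.4]
opening: 0.0855
gripper_force: 0.0
[[262.41679812 128.68872168]
 [317.78268659 193.36005601]
 [366.76610385 119.24746117]]
```

View pics/w1.png

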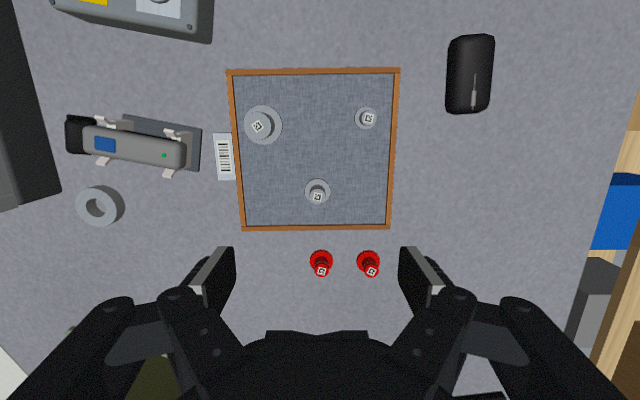

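The wrist view shows the plugs at (262,125), (367,118) and (317,192), about 40, 23 and 27 px across, so 56, 32 and 40 mm. The batch label is at (223,156) and the scanner lies in its rest around (130,145).

```bash
cat >> h.py <<'E'
def label(s,p,z,w=14,thr=None):
    im=s['image'].astype(int);x,y=[int(round(v)) for v in p]
    y0,x0=max(0,y-w),max(0,x-w)
    c=im[y0:y+w+1,x0:x+w+1].min(2)
    t=thr or (c.max()*0.8)
    m=cv2.morphologyEx((c>t).astype(np.uint8),cv2.MORPH_CLOSE,np.ones((5,5)))
    n,l,st,ce=cv2.connectedComponentsWithStats(m)
    k=1+st[1:,4].argmax(); uv=ce[k]+[x0,y0]
    r=cv2.minAreaRect(np.argwhere(l==k)[:,::-1].astype(np.float32))
    return uv,onz(s,uv,z)[0],st[k,4],r
E
python3 - <<'E'
from h import *
s=np.load('w1.npy',allow_pickle=True).item()
for n,p,z in(('56',(258,126),.05),('32',(368,118),.038),('40',(317,196),.042)):
    uv,P,a,r=label(s,p,z,9);print(n,uv.round(1),P.round(4),a,[np.round(v,1) for v in r])
uv,P,a,r=label(s,(223,156),.013,26,120);print('batch',uv,P.round(4),a,r)
im=s['image'];hsv=cv2.cvtColor(im,cv2.COLOR_RGB2HSV);m=cv2.inRange(hsv,(3,90,60),(20,255,220));m[:60]=0;m[235:]=0;m[:,:220]=0;m[:,410:]=0
a=cv2.approxPolyDP(cv2.convexHull(cv2.findNonZero(m)),6,True)[:,0];q=onz(s,a,.013);print('tray',a.tolist(),q.round(4).tolist(),q.mean(0))
E
```

```text
56 [256.6 125.8] [ 0.4943 -0.2534  0.05  ] 96 [array([7. , 8.7]), array([11.2, 10.4]), np.float64(53.1)]
32 [368.4 117.9] [ 0.504  -0.4019  0.038 ] 94 [array([9.4, 8.9]), array([ 9. , 10.2]), np.float64(14.0)]
40 [317.  196.4] [ 0.3953 -0.3327  0.042 ] 71 [array([9.1, 9.4]), array([8.2, 8.3]), np.float64(8.1)]
batch [216.57677054 157.5898017 ] [ 0.4472 -0.1831  0.013 ] 1765 ((19.0, 26.0), (52.0, 38.0), 90.0)
tray [[400, 67], [389, 228], [242, 230], [226, 70]] [[0.5706, -0.4461, 0.013], [0.3338, -0.4486, 0.013], [0.3305, -0.2119, 0.013], [0.567, -0.2083, 0.013]] [ 0.45048806 -0.32873122  0.013     ]
```

```bash
python3 -m inch '1.4 1.4 4 0 0 0 80;1.4 1.4 4 0 0 0 80;1.4 1.4 4 0 0 0 80;1.4 1.4 4 0 0 0 80;1.4 1.4 4 0 0 0 80;0 0 2.5 0 0 0 80;0 0 2.5 0 0 0 80;0 0 1.7 0 0 0 80;0 0 0 0 0 0 80;0 0 0 0 0 0 80' 50
python3 - <<'E'
from h import *
s=snap('wrist');save(s,'w2.png')
E
```

```text
clock: 2.95
ee_pos: [0.5044, -0.4023, 0.0342]
orientation: [3.141, -0.001, 0.001]
wrist_force: [0.1, -1.2, 0.3]
opening: 0.0584
gripper_force: 0.0
```

View pics/w2.png

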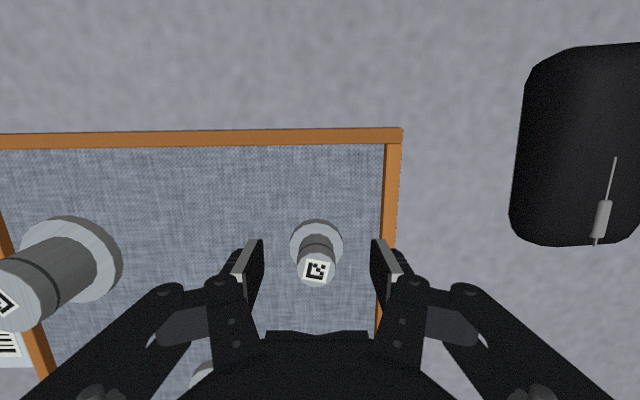

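The plug32 boss, label at (317,269), is centred between the pads. I close on it and lift.

```bash
python3 -m inch '0 0 0 0 0 0 255;0 0 0 0 0 0 255;0 0 0 0 0 0 255;0 0 0 0 0 0 255;0 0 0 0 0 0 255;0 0 0 0 0 0 255' 50
python3 -m inch '0 0 -1 0 0 0 255;0 0 -3 0 0 0 255;0 0 -4 0 0 0 255;0 0 -5 0 0 0 255;0 0 -5 0 0 0 255'
```

```text
clock: 3.75
ee_pos: [0.5043, -0.4019, 0.0338]
orientation: [3.141, -0.001, 0.001]
wrist_force: [-1.8, 0.9, 6.4]
opening: 0.0182
gripper_force: 48.6
clock: 4.38
ee_pos: [0.504, -0.4016, 0.2155]
orientation: [3.142, -0.001, 0.0]
wrist_force: [0.3, -0.8, -1.2]
opening: 0.018
gripper_force: 48.9
```

```bash
python3 -m inch '-0.2 -4 -1 0 0 0 255;-0.2 -5 -1 0 0 0 255;-0.2 -5 -1 0 0 0 255;-0.2 -5 0 0 0 0 255;-0.2 -5 0 0 0 0 255;-0.2 -5 0 0 0 0 255;-0.2 -5 0 0 0 0 255;-0.2 -5 0 0 0 0 255;-0.2 -5 0 0 0 0 255;-0.2 -5 0 0 0 0 255;-0.2 -5 0 0 0 0 255;-0.2 -3 0 0 0 0 255'
python3 -m inch '0 0 2 0 0 0 255;0 0 3 0 0 0 255;0 0 2 0 0 0 255;0 0 0 0 0 0 255;0 0 0 0 0 0 255'
python3 - <<'E'
from h import *
s=snap('wrist');save(s,'w3.png');np.save('w3.npy',s,allow_pickle=True)
im=s['image'];hsv=cv2.cvtColor(im,cv2.COLOR_RGB2HSV)
print([ (p,hsv[p[1],p[0]].tolist()) for p in ((320,100),(200,100),(450,150))], im.mean((0,1)))
E
```

```text
clock: 5.88
ee_pos: [0.4799, 0.1707, 0.2438]
orientation: [-3.141, -0.003, -0.0]
wrist_force: [0.8, -0.8, -1.7]
opening: 0.0182
gripper_force: 49.1
clock: 6.5
ee_pos: [0.4808, 0.1683, 0.1744]
orientation: [-3.141, 0.001, -0.002]
wrist_force: [0.6, -0.3, -0.4]
opening: 0.018
gripper_force: 49.1
[((320, 100), [78, 8, 164]), ((200, 100), [65, 21, 160]), ((450, 150), [97, 24, 139])] [102.83393359 108.77894141 106.51838672]
```

View pics/w3.png

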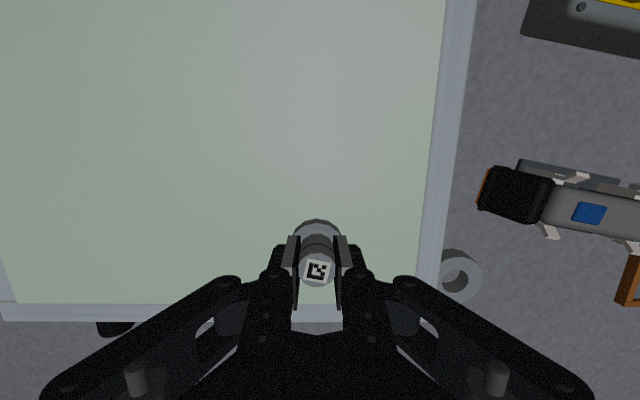

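plug32 hangs upright over the glass. Glass edges show at u≈443 on the right and v≈304 at the bottom, and I check them before lowering.

```bash
python3 - <<'E'
from h import *
s=np.load('w3.npy',allow_pickle=True).item()
print(onz(s,[[445,10],[431,290],[30,304],[250,304],[5,260]],.11).round(4).tolist())
E
python3 -m inch '0 0 2 0 0 0 255;0 0 1 0 0 0 255;0 0 0.3 0 0 0 255;0 0 0.2 0 0 0 255;0 0 0 0 0 0 255;0 0 0 0 0 0 255'
```

```text
[[0.615, 0.0918, 0.11], [0.4212, 0.0775, 0.11], [0.4076, 0.4025, 0.11], [0.4082, 0.2226, 0.11], [0.4477, 0.41, 0.11]]
clock: 7.3
ee_pos: [0.4805, 0.1683, 0.1386]
orientation: [-3.141, 0.001, -0.001]
wrist_force: [-0.4, -0.2, -1.0]
opening: 0.0182
gripper_force: 49.1
```

```bash
python3 -m inch '0 0 0.1 0 0 0 255;0 0 0.1 0 0 0 255;0 0 0 0 0 0 255;0 0 0 0 0 0 255'
python3 -m inch '0 0 0 0 0 0 60;0 0 0 0 0 0 60;0 0 0 0 0 0 60;0 0 0 0 0 0 60;0 0 -1 0 0 0 60;0 0 -2 0 0 0 60;0 0 -4 0 0 0 60;0 0 -4 0 0 0 60;0 0 0 0 0 0 60'
python3 - <<'E'
from h import *
s=snap('wrist')
p=proj(s,[.4805,.1683,.142])[0];uv,P,a,r=label(s,p,.142,12);print(p,uv,P.round(4),a)
E
```

```text
clock: 7.8
ee_pos: [0.4806, 0.1683, 0.1376]
orientation: [-3.141, 0.001, -0.002]
wrist_force: [-6.3, -1.2, 31.6]
opening: 0.0183
gripper_force: 52.4
clock: 8.93
ee_pos: [0.4812, 0.1684, 0.2492]
orientation: [-3.14, 0.001, -0.007]
wrist_force: [0.9, 0.1, -1.3]
opening: 0.0654
gripper_force: 0.0
[317.22835096 203.77197258] [317.16442049 208.37466307] [0.4762 0.1684 0.142 ] 371
```

```bash
python3 -m inch '-0.7 4.2 0 0 0 0 60;-0.7 4.2 0 0 0 0 60;-0.7 4.2 0 0 0 0 60;-0.7 4.2 0 0 0 0 60;-0.7 4.2 0 0 0 0 60;-0.7 4.2 0 0 0 0 60;-0.7 4.2 0 0 0 0 60;-0.7 4.2 0 0 0 0 60;-0.7 4.2 1 0 0 0 60;-0.7 4.2 2 0 0 0 60;-0.7 4.2 2 0 0 0 60;-0.7 4.2 1 0 0 0 60'
python3 -m inch '0 0 0 0 0 0 60;0 0 0 0 0 0 60'
python3 - <<'E'
from h import *
s=snap('wrist')
p=proj(s,[.3953,-.3327,.042])[0];uv,P,a,r=label(s,p,.042,14);print(p,uv,P.round(4),a)
E
```

```text
clock: 10.48
ee_pos: [0.3953, -0.3367, 0.1847]
orientation: [-3.14, 0.001, 0.003]
wrist_force: [0.5, 0.7, 0.2]
opening: 0.0653
gripper_force: 0.0
clock: 10.72
ee_pos: [0.3961, -0.3351, 0.1859]
orientation: [-3.14, 0.0, 0.001]
wrist_force: [0.0, 0.2, -0.0]
opening: 0.0652
gripper_force: 0.0
[314.58502474 192.31408869] [314.55862069 192.32413793] [ 0.3953 -0.3327  0.042 ] 145
```

```bash
python3 -m inch '0 -0.2 4 0 0 0 60;0 0 4 0 0 0 60;0 0 4 0 0 0 60;0 0 2 0 0 0 60;0 0 1.2 0 0 0 60;0 0 0 0 0 0 60;0 0 0 0 0 0 255;0 0 0 0 0 0 255;0 0 0 0 0 0 255;0 0 0 0 0 0 255;0 0 0 0 0 0 255;0 0 0 0 0 0 255' 60
python3 -m inch '0 0 -1 0 0 0 255;0 0 -3 0 0 0 255;0 0 -5 0 0 0 255;0 0 -6 0 0 0 255;0 0 -6 0 0 0 255;0 0 0 0 0 0 255'
```

```text
clock: 12.28
ee_pos: [0.3964, -0.3339, 0.0351]
orientation: [3.141, -0.001, 0.001]
wrist_force: [-2.0, 0.9, 11.6]
opening: 0.0221
gripper_force: 58.2
clock: 13.02
ee_pos: [0.3969, -0.3345, 0.2485]
orientation: [3.138, -0.001, 0.008]
wrist_force: [0.8, -0.2, -3.1]
opening: 0.0223
gripper_force: 59.0
```

```bash
python3 -m inch '0.6 -4 0 0 0 0 255;0.6 -5 0 0 0 0 255;0.6 -5 0 0 0 0 255;0.6 -5 0 0 0 0 255;0.6 -5 0 0 0 0 255;0.6 -5 0 0 0 0 255;0.6 -5 0 0 0 0 255;0.6 -5 0 0 0 0 255;0.6 -5 0 0 0 0 255;0.6 -5 0 0 0 0 255;0.6 -5 0 0 0 0 255;0.6 -5 0 0 0 0 255'
python3 -m inch '0.6 -5 1 0 0 0 255;0.5 -2.4 2 0 0 0 255;0 0 3 0 0 0 255;0 0 2 0 0 0 255;0 0 1 0 0 0 255;0 0 0.5 0 0 0 255;0 0 0 0 0 0 255;0 0 0 0 0 0 255'
```

```text
clock: 14.52
ee_pos: [0.468, 0.2577, 0.2439]
orientation: [3.141, -0.001, -0.001]
wrist_force: [1.2, -0.2, -1.3]
opening: 0.0219
gripper_force: 59.2
clock: 15.52
ee_pos: [0.4797, 0.3303, 0.1499]
orientation: [-3.141, 0.001, -0.001]
wrist_force: [0.0, 0.2, -2.1]
opening: 0.0219
gripper_force: 59.3
```

```bash
python3 -m inch '0 0 0.7 0 0 0 255;0 0 0.3 0 0 0 255;0 0 0.1 0 0 0 255;0 0 0.1 0 0 0 255;0 0 0 0 0 0 255'
python3 -m inch '0 0 0 0 0 0 60;0 0 0 0 0 0 60;0 0 0 0 0 0 60;0 0 0 0 0 0 60;0 0 -1 0 0 0 60;0 0 -2 0 0 0 60;0 0 -4 0 0 0 60;0 0 -4 0 0 0 60;0 0 0 0 0 0 60'
python3 - <<'E'
from h import *
s=snap('wrist')
for q in ([.48,.3303,.146],[.4765,.1684,.142]):
    p=proj(s,q)[0];uv,P,a,r=label(s,p,q[2],12);print(p,uv,P.round(4),a,r)
save(s,'w4.png')
E
```

```text
clock: 16.15
ee_pos: [0.4794, 0.3302, 0.139]
orientation: [-3.141, 0.001, -0.001]
wrist_force: [-10.8, -5.9, 35.3]
opening: 0.022
gripper_force: 63.4
clock: 17.27
ee_pos: [0.4803, 0.3306, 0.2505]
orientation: [-3.139, 0.001, -0.006]
wrist_force: [0.1, -0.2, -1.2]
opening: 0.0653
gripper_force: 0.0
[317.61181209 204.24580642] [317.24324324 206.31351351] [0.4781 0.3306 0.146 ] 185 ((11.244001388549805, 14.408000946044922), (13.684738159179688, 13.595294952392578), 10.30484676361084)
[499.0997678  206.69139691] [500.78269231 208.19807692] [0.4751 0.1666 0.142 ] 520 ((12.0, 12.0), (24.0, 24.0), 90.0)
```

```bash
python3 -m inch '0.1 4.8 0 0 0 0 20;0.1 4.9 0 0 0 0 20;0.1 4.9 0 0 0 0 20;0.1 4.9 0 0 0 0 20;0.1 4.9 0 0 0 0 20;0.1 4.9 0 0 0 0 20;0.1 4.9 0 0 0 0 20;0.1 4.9 0 0 0 0 20;0.1 4.9 1 0 0 0 20;0.1 4.9 2 0 0 0 20;0.1 4.9 2 0 0 0 20;0.1 4.6 1 0 0 0 20'
python3 -m inch '0 0 0 0 0 0 20;0 0 0 0 0 0 20'
python3 - <<'E'
from h import *
s=snap('wrist')
p=proj(s,[.4943,-.2534,.05])[0];uv,P,a,r=label(s,p,.05,14);print(p,uv,P.round(4),a,r)
E
```

```text
clock: 18.82
ee_pos: [0.4905, -0.2553, 0.1857]
orientation: [-3.141, 0.001, 0.003]
wrist_force: [0.7, 1.0, -0.3]
opening: 0.0788
gripper_force: 0.0
clock: 19.08
ee_pos: [0.4911, -0.2532, 0.1869]
orientation: [-3.141, 0.0, 0.001]
wrist_force: [-0.3, 0.6, -0.8]
opening: 0.0786
gripper_force: 0.0
[317.1216344  190.24222144] [317.69536424 190.31125828] [ 0.4942 -0.254   0.05  ] 151 ((14.730768203735352, 14.346153259277344), (12.480754852294922, 11.926054954528809), 56.3099365234375)
```

```bash
python3 -m inch '0.3 0.1 4 0 0 0 20;0 0 4 0 0 0 20;0 0 4 0 0 0 20;0 0 2 0 0 0 20;0 0 0.9 0 0 0 20;0 0 0 0 0 0 20;0 0 0 0 0 0 255;0 0 0 0 0 0 255;0 0 0 0 0 0 255;0 0 0 0 0 0 255;0 0 0 0 0 0 255;0 0 0 0 0 0 255' 90
python3 -m inch '0 0 -1 0 0 0 255;0 0 -3 0 0 0 255;0 0 -5 0 0 0 255;0 0 -6 0 0 0 255;0 0 -6 0 0 0 255;0 0 0 0 0 0 255'
```

```text
clock: 20.62
ee_pos: [0.4945, -0.2548, 0.0393]
orientation: [3.141, -0.001, 0.001]
wrist_force: [-1.3, 2.0, 16.3]
opening: 0.0339
gripper_force: 88.3
clock: 21.38
ee_pos: [0.4951, -0.2554, 0.2523]
orientation: [3.139, -0.001, 0.009]
wrist_force: [-0.6, 0.3, -5.3]
opening: 0.0337
gripper_force: 90.5
```

```bash
python3 -m inch '0.7 -3.5 0 0 0 0 255;0.7 -4.3 0 0 0 0 255;0.7 -4.3 0 0 0 0 255;0.7 -4.3 0 0 0 0 255;0.7 -4.3 0 0 0 0 255;0.7 -4.3 0 0 0 0 255;0.7 -4.3 0 0 0 0 255;0.7 -4.3 0 0 0 0 255;0.7 -4.3 0 0 0 0 255;0.7 -4.3 0 0 0 0 255;0.6 -4.3 0 0 0 0 255;0.6 -4.2 0 0 0 0 255'
python3 -m inch '0 0 3 0 0 0 255;0 0 3 0 0 0 255;0 0 3 0 0 0 255;0 0 0.5 0 0 0 255;0 0 0 0 0 0 255;0 0 0 0 0 0 255'
```

```text
clock: 22.88
ee_pos: [0.576, 0.2534, 0.247]
orientation: [3.141, -0.001, -0.003]
wrist_force: [0.7, -1.6, -4.2]
opening: 0.0339
gripper_force: 90.7
clock: 23.62
ee_pos: [0.5768, 0.2523, 0.1544]
orientation: [-3.141, 0.001, -0.002]
wrist_force: [-0.2, 0.9, -4.1]
opening: 0.0335
gripper_force: 90.6
```

```bash
python3 -m inch '0 0 0.7 0 0 0 255;0 0 0.3 0 0 0 255;0 0 0.1 0 0 0 255;0 0 0.1 0 0 0 255;0 0 0 0 0 0 255'
python3 -m inch '0 0 0 0 0 0 20;0 0 0 0 0 0 20;0 0 0 0 0 0 20;0 0 0 0 0 0 20;0 0 -1 0 0 0 20;-1 0 -2 0 0 0 20;-2 0 -4 0 0 0 20;-2 0 -4 0 0 0 20;-2 0 -4 0 0 0 20;0 0 -4 0 0 0 20;0 0 0 0 0 0 20'
python3 - <<'E'
from h import *
s=snap('wrist')
for q in ([.578,.251,.154],[.478,.3305,.146],[.4765,.1684,.142]):
    p=proj(s,q)[0];uv,P,a,r=label(s,p,q[2],10);print(p,uv,P.round(4),a,r)
save(s,'w4.png')
E
```

```text
clock: 24.25
ee_pos: [0.5764, 0.2522, 0.1432]
orientation: [-3.141, 0.001, -0.001]
wrist_force: [-12.7, -3.6, 29.8]
opening: 0.0337
gripper_force: 94.5
clock: 25.62
ee_pos: [0.507, 0.2524, 0.3345]
orientation: [-3.139, 0.001, -0.007]
wrist_force: [0.8, -0.5, -0.7]
opening: 0.0791
gripper_force: 0.0
[318.45641347 118.90427515] [316.76056338 120.85915493] [0.576  0.2528 0.154 ] 142 ((8.584615707397461, 11.823076248168945), (13.418987274169922, 12.541929244995117), 52.12501525878906)
[251.72256188 205.97102312] [250.41304348 209.77391304] [0.4732 0.3324 0.146 ] 230 ((10.0, 12.5), (15.0, 20.0), 90.0)
[386.56881886 206.18562043] [387. 206.] [0.4767 0.1679 0.142 ] 441 ((10.0, 10.0), (20.0, 20.0), 90.0)
```

View pics/w4.png

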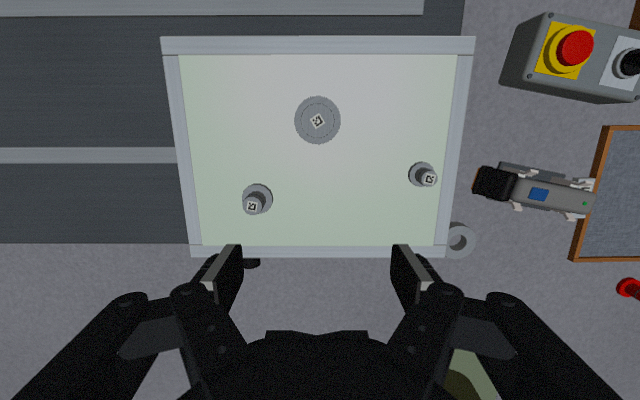

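plug32 was knocked to label (429,179) but is still upright and on the glass. plug40's label is at (252,206) and plug56's at (317,121). I re-measure all three and the scanner.

```bash
cat >> h.py <<'E'
def white(s,p,z,w=12,thr=None,smax=60):
    "white label inside a darker plug top: bright pixels, largest connected, closed"
    x,y=[int(round(v)) for v in p];im=s['image'].astype(np.uint8)
    g=cv2.cvtColor(im,cv2.COLOR_RGB2GRAY)[y-w:y+w+1,x-w:x+w+1]
    t,_=cv2.threshold(g,0,255,cv2.THRESH_OTSU); t=thr or t
    return g,t
E
python3 - <<'E'
from h import *
s=snap('wrist');np.save('w4.npy',s,allow_pickle=True)
im=s['image']
for n,p,z in (('32',(429,179),.142),('40',(252,206),.146),('56',(317,121),.154)):
    uv,P,a,r=label(s,p,z,6);print(n,uv,P.round(4),a, onz(s,[p],z).round(4))
print('glass edge R',onz(s,[[460,60],[456,179],[447,240]],.11).round(4).tolist(),'L',onz(s,[[180,60],[200,240]],.11).round(4).tolist(),onz(s,[[317,54],[317,246]],.11).round(4).tolist())
# scanner: body axis: body end and head
print('blue window centre',onz(s,[[538,194]],.074),'green',onz(s,[[584,203]],.074))
c=cv2.resize(im[130:250,450:640],None,fx=4,fy=4,interpolation=cv2.INTER_CUBIC);cv2.imwrite('pics/c2.png',c[:,:,::-1])
E
```

```text
32 [429.7862069  178.95862069] [0.5097 0.1203 0.142 ] 145 [[0.5096 0.1213 0.142 ]]
40 [251.74100719 205.11510791] [0.4788 0.3296 0.146 ] 139 [[0.4777 0.3294 0.146 ]]
56 [316.65605096 120.61783439] [0.5754 0.2526 0.154 ] 157 [[0.5751 0.2522 0.154 ]]
glass edge R [[0.6419, 0.0883, 0.11], [0.5025, 0.0732, 0.11], [0.4168, 0.0733, 0.11]] L [[0.642, 0.4092, 0.11], [0.4168, 0.4131, 0.11]] [[0.6479, 0.2522, 0.11], [0.4078, 0.2521, 0.11]]
blue window centre [[ 0.47245362 -0.06749378  0.074     ]] green [[ 0.45880014 -0.13841253  0.074     ]]
```

```bash
python3 -m inch '-0.5 4 0.5 0 0 0 0;-0.5 4.2 0.5 0 0 0 0;-0.5 4.2 0.5 0 0 0 0;-0.5 4.2 0.5 0 0 0 0;-0.5 4.2 0.5 0 0 0 0;-0.5 4.2 0.5 0 0 0 0;-0.5 4.2 0.5 0 0 0 0;-0.5 4.2 0.5 0 0 0 0;0 0 0 0 0 -10 0;0 0 0 0 0 -10 0;0 0 0 0 0 -10 0;0 0 0 0 0 -10 0'
python3 -m inch '0 0 0 0 0 -10 0;0 0 0 0 0 -10 0;0 0 0 0 0 -10 0;0 0 0 0 0 -10 0;0 0 0 0 0 0 0;0 0 0 0 0 0 0'
python3 - <<'E'
from h import *
s=snap('wrist');np.save('w5.npy',s,allow_pickle=True);save(s,'w5.png');print(robot.read_state()['joint_pos'].round(2))
E
```

```text
clock: 27.22
ee_pos: [0.466, -0.0818, 0.2906]
orientation: [-2.949, -1.082, 0.002]
wrist_force: [0.3, 0.5, 0.2]
opening: 0.0855
gripper_force: 0.0
clock: 27.98
ee_pos: [0.4662, -0.0818, 0.291]
orientation: [-2.411, -2.013, 0.001]
wrist_force: [-0.5, 0.3, 0.0]
opening: 0.0854
gripper_force: 0.0
[ 0.24  0.51 -0.22  1.76  0.14  0.89 -0.22]
```

View pics/w5.png

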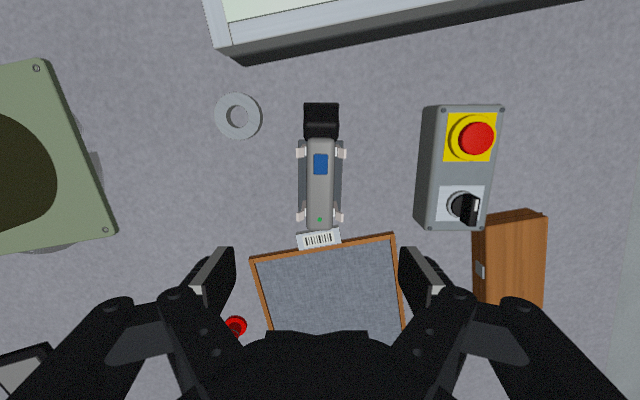

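The scanner lies vertically at u≈320 (v 105–230), with saddle cheeks near (301,152), (341,152), (300,216) and (339,216). The switch bar is at about (466,207), the e-stop at (475,138), and the batch label at (318,239).

```bash
python3 - <<'E'
from h import *
s=np.load('w5.npy',allow_pickle=True).item();im=s['image']
hsv=cv2.cvtColor(im,cv2.COLOR_RGB2HSV)
m=((im.min(2)>165)).astype(np.uint8);m[:135]=0;m[245:]=0;m[:,:285]=0;m[:,360:]=0
n,l,st,ce=cv2.connectedComponentsWithStats(m)
for k in range(1,n):
    if st[k,4]>8: print(st[k],ce[k].round(1),onz(s,ce[k],.062)[0].round(4))
# body mask: grey between the cheeks at a few rows: print edges
g=cv2.cvtColor(im,cv2.COLOR_RGB2GRAY)
for v in (175,185,195,205):
    print(v,g[v,294:348].tolist())
for n_,p,z in (('box corners',[(428,106),(505,106),(486,229),(415,228)],.06),('estop',[(476,138)],.09),('switch',[(468,208)],.099)):
    print(n_,onz(s,p,z).round(4).tolist())
print('batch',label(s,(318,240),.013,22,150)[:2])
c=cv2.resize(im[95:250,280:520],None,fx=3.2,fy=3.2,interpolation=cv2.INTER_CUBIC);cv2.imwrite('pics/c3.png',c[:,:,::-1])
E
```

```text
[296 147  10  11  88] [300.4 152.1] [ 0.4513 -0.0495  0.062 ]
[335 147   2   9  18] [335.5 151. ] [ 0.4955 -0.0561  0.062 ]
[343 149   4  10  26] [344.6 153.4] [ 0.5065 -0.0612  0.062 ]
[296 208  10  14  76] [300.4 215.7] [ 0.4346 -0.1339  0.062 ]
[333 209   2   8  16] [333.5 212.5] [ 0.4797 -0.1374  0.062 ]
[341 214   3   8  23] [342.  217.3] [ 0.49   -0.1464  0.062 ]
[296 227  45  18 452] [319.9 237.1] [ 0.4552 -0.1699  0.062 ]
175 [134, 134, 134, 136, 86, 91, 89, 88, 83, 82, 87, 86, 56, 95, 114, 119, 131, 139, 138, 140, 133, 133, 134, 132, 137, 133, 135, 137, 141, 139, 139, 139, 140, 150, 151, 149, 135, 125, 115, 100, 71, 84, 85, 88, 88, 81, 88, 91, 143, 139, 141, 135, 139, 140]
185 [137, 135, 137, 141, 84, 84, 84, 84, 85, 83, 85, 81, 71, 95, 112, 120, 134, 137, 138, 139, 138, 140, 138, 137, 140, 135, 142, 143, 142, 144, 143, 144, 146, 145, 145, 140, 129, 122, 111, 88, 82, 84, 86, 87, 84, 84, 85, 107, 141, 133, 133, 136, 143, 141]
195 [142, 141, 144, 141, 79, 85, 82, 85, 84, 79, 88, 84, 70, 98, 115, 121, 132, 137, 134, 138, 137, 135, 138, 140, 138, 135, 136, 140, 140, 140, 142, 142, 143, 143, 144, 135, 126, 117, 113, 78, 85, 86, 86, 86, 87, 85, 92, 120, 147, 140, 138, 136, 135, 140]
205 [140, 140, 144, 139, 74, 82, 87, 86, 111, 111, 114, 114, 77, 99, 115, 118, 129, 139, 135, 135, 135, 134, 133, 136, 136, 135, 135, 135, 138, 137, 140, 137, 141, 141, 142, 128, 124, 119, 102, 90, 112, 109, 114, 96, 82, 84, 96, 135, 136, 134, 134, 134, 136, 137]
box corners [[0.6157, -0.0224, 0.06], [0.7088, -0.0391, 0.06], [0.6848, -0.2, 0.06], [0.5875, -0.1808, 0.06]]
estop [[0.6568, -0.0665, 0.09]]
switch [[0.641, -0.1474, 0.099]]
batch (array([318.13669065, 238.40431655]), array([ 0.44867492, -0.19383078,  0.013     ]))
```

View pics/c3.png

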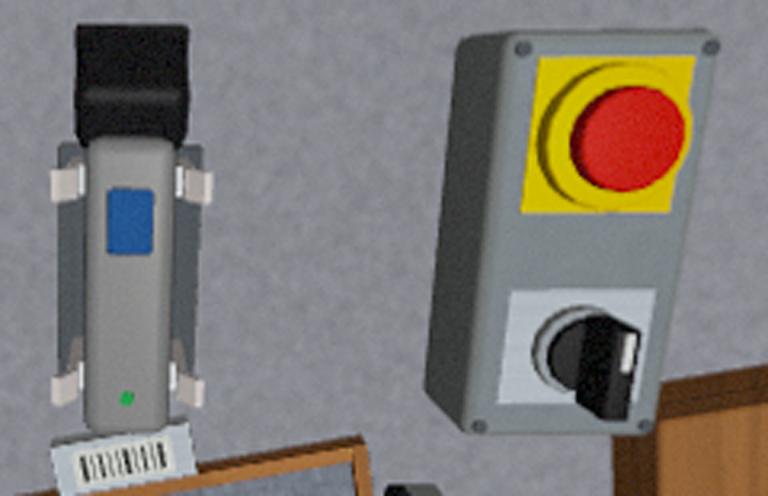

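```bash
python3 - <<'E'
from h import *
s=np.load('w5.npy',allow_pickle=True).item()
a=onz(s,[(320.2,165),(319.6,215),(320,229.5)],.070);print(a.round(4).tolist())
d=a[0]-a[1];print('body yaw',np.degrees(np.arctan2(d[1],d[0])))
f=(onz(s,[(299.5,152)],.065)+onz(s,[(343.5,153)],.065))/2;b=(onz(s,[(300,216.5)],.065)+onz(s,[(341.5,217)],.065))/2
d=f-b;print('rest f,b',f,b,'len',np.linalg.norm(d),np.degrees(np.arctan2(d[0,1],d[0,0])),'mid',(f+b)/2)
u=d[0]/np.linalg.norm(d);print('origin from tail',a[2]+.064*u)
# box
c=onz(s,[(443,38*0+95+0),(0,0)],.06)
B=onz(s,[(280+523/3.2,95+48/3.2),(280+711/3.2,95+48/3.2),(280+645/3.2,95+426/3.2),(280+478/3.2,95+426/3.2)],.06);print('screws',B.round(4).tolist(),B.mean(0))
d=(B[0]+B[1]-B[2]-B[3])/2;print('box yaw',np.degrees(np.arctan2(d[1],d[0])),np.linalg.norm(d))
th=np.arctan2(d[1],d[0]);print('switch',B.mean(0)[:2]-.042*np.array([np.cos(th),np.sin(th)]))
S=onz(s,[(280+x/3.2,95+y/3.2) for x,y in((510,290),(655,292),(640,405),(498,400))],.06);print('plate',S.mean(0))
T=onz(s,[(280+x/3.2,95+y/3.2) for x,y in((590,312),(638,326),(632,420),(606,418))],.099);print('bar',T.round(4).tolist(),T.mean(0))
E
```

```text
[[0.4734, -0.0689, 0.07], [0.461, -0.1347, 0.07], [0.4578, -0.1554, 0.07]]
body yaw 79.28359471058198
rest f,b [[ 0.47772526 -0.05438184  0.065     ]] [[ 0.46178108 -0.13930009  0.065     ]] len 0.08640212338646103 79.36600386512517 mid [[ 0.46975317 -0.09684097  0.065     ]]
origin from tail [ 0.46965408 -0.09245266  0.07      ]
screws [[0.6341, -0.0305, 0.06], [0.7054, -0.0432, 0.06], [0.6788, -0.1975, 0.06], [0.6072, -0.1846, 0.06]] [ 0.65636688 -0.11394383  0.06      ]
box yaw 80.13920146903692 0.15654078360531298
switch [ 0.64917417 -0.15532335]
plate [ 0.65015187 -0.156119    0.06      ]
bar [[0.6372, -0.1269, 0.099], [0.6548, -0.1356, 0.099], [0.6521, -0.1736, 0.099], [0.6422, -0.1709, 0.099]] [ 0.64657152 -0.15176195  0.099     ]
```

```bash
python3 -m inch '-0.6 0.3 5 0 0 0 20;-0.6 0.25 5 0 0 0 20;0 0 5 0 0 0 20;0 0 4 0 0 0 20;0 0 2 0 0 0 20;0 0 1.5 0 0 0 20;0 0 0.9 0 0 0 20;0 0 0 0 0 0 20;0 0 0 0 0 0 20'
python3 - <<'E'
from h import *
s=snap('wrist');save(s,'w6.png')
E
```

```text
clock: 29.15
ee_pos: [0.4698, -0.0946, 0.0578]
orientation: [2.407, 2.018, 0.001]
wrist_force: [0.5, -0.1, 0.2]
opening: 0.0785
gripper_force: 0.0
```

View pics/w6.png

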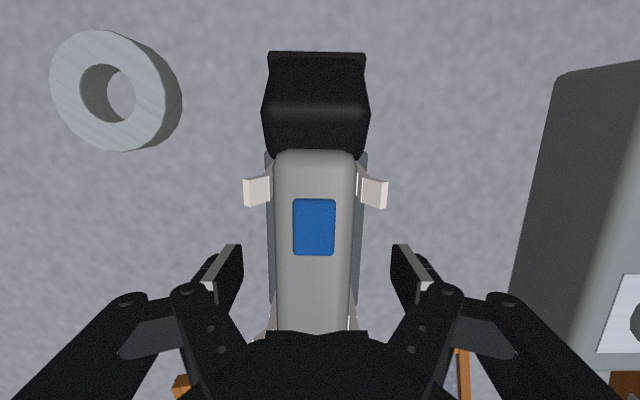

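The body (u 275–355) is centred between the pads, clear of the saddles. Now grip and lift.

```bash
python3 -m inch '0 0 0.1 0 0 0 255;0 0 0 0 0 0 255;0 0 0 0 0 0 255;0 0 0 0 0 0 255;0 0 0 0 0 0 255;0 0 0 0 0 0 255' 90
python3 -m inch '0 0 -0.5 0 0 0 255;0 0 -1 0 0 0 255;0 0 -2 0 0 0 255;0 0 -3 0 0 0 255;0 0 -3 0 0 0 255;0 0 -2 0 0 0 255;0 0 0 0 0 0 255;0 0 0 0 0 0 255'
python3 - <<'E'
from h import *
s=snap('wrist');save(s,'w7.png');np.save('w7.npy',s,allow_pickle=True)
E
```

```text
clock: 29.95
ee_pos: [0.4697, -0.0946, 0.0567]
orientation: [2.407, 2.018, 0.0]
wrist_force: [-0.9, 1.0, 9.7]
opening: 0.0351
gripper_force: 90.1
clock: 30.95
ee_pos: [0.4694, -0.0946, 0.1709]
orientation: [-2.407, -2.018, 0.001]
wrist_force: [0.9, -0.0, -3.0]
opening: 0.035
gripper_force: 89.8
```

View pics/w7.png

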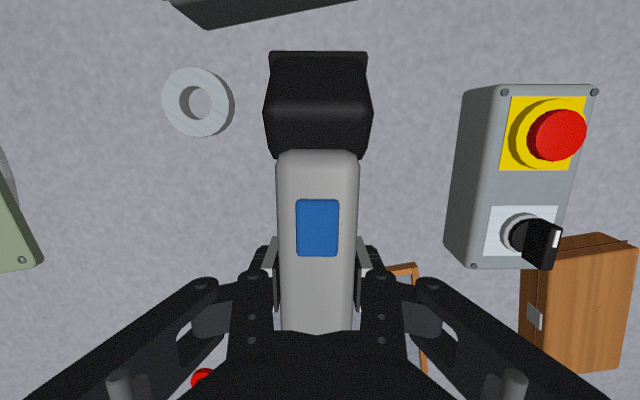

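```bash
python3 -m inch '-2 0 0 0 0 0 255;-4 -0.1 0.5 0 0 0 255;-4 -0.1 0.8 0 0 0 255;-4 -0.1 0.8 0 0 0 255;-4 0 0.8 0 0 0 255;-4 0 0.8 0 0 0 255;-3.2 0 0.9 0 0 0 255;0 0 0 0 0 0 255;0 0 0 0 0 0 255'
cat > aim.py <<'E'
from h import *
import sys
st=robot.read_state();M=R.from_rotvec(st['orientation']).as_matrix();T=np.array(st['ee_pos'])
org=T-0.0033*M[:,2]; b=np.radians(55)
o=org+.093*M[:,0]+.033*M[:,2]; d=np.cos(b)*M[:,0]+np.sin(b)*M[:,2]
t=np.array(eval(sys.argv[1])); v=t-o; al=v@d; off=v-al*d
print('dist',al.round(4),'off tool cm',(M.T@off*100).round(2),'off-square deg',np.degrees(np.arccos(-d[2])).round(1))
print('move so dist=.1, tool cm',(M.T@(v-.1*d)*100).round(2))
E
python3 aim.py '[.4487,-.194,.013]'
```

```text
clock: 32.12
ee_pos: [0.4229, -0.3413, 0.1248]
orientation: [-2.405, -2.019, -0.001]
wrist_force: [0.6, 0.7, -1.9]
opening: 0.0348
gripper_force: 89.9
dist 0.0998 off tool cm [-0.08 -0.01  0.06] off-square deg 35.1
move so dist=.1, tool cm [-0.09 -0.01  0.04]
```

```bash
python3 -m inch '0 0 0 0 0 0 255;0 0 0 0 0 0 255;0 0 0 0 0 0 255;0 0 0 0 0 0 255;0 0 0 0 0 0 255;0 0 0 0 0 0 255;0 0 0 0 0 0 255;0 0 0 0 0 0 255;0 0 0 0 0 0 255;0 0 0 0 0 0 255;0 0 0 0 0 0 255;0 0 0 0 0 0 255'
python3 - <<'E'
from h import *
s=snap('top');save(s,'top2.png')
# expected scanner points in the top image + plugs
st=robot.read_state();M=R.from_rotvec(st['orientation']).as_matrix();T=st['ee_pos']
org=T-.0033*M[:,2]
P=[org+.046*M[:,0]-.014*M[:,2],org+.105*M[:,0]+.02*M[:,2],[.51,.1205,.142],[.4785,.3297,.146],[.5755,.2525,.154]]
print(proj(s,P).round(1).tolist())
im=s['image'];c=cv2.resize(im[130:290,90:460],None,fx=2.1,fy=2.1,interpolation=cv2.INTER_CUBIC);cv2.imwrite('pics/c4.png',c[:,:,::-1])
E
python3 aim.py '[.4487,-.194,.013]'
```

```text
clock: 33.62
ee_pos: [0.4228, -0.3422, 0.1253]
orientation: [-2.407, -2.019, -0.0]
wrist_force: [0.2, 0.6, -2.1]
opening: 0.0348
gripper_force: 89.9
[[398.1, 227.9], [370.6, 225.1], [216.7, 194.5], [125.4, 208.0], [160.4, 166.4]]
dist 0.1006 off tool cm [-0.03 -0.03  0.02] off-square deg 35.0
move so dist=.1, tool cm [ 0.01 -0.03  0.07]
```

View pics/c4.png

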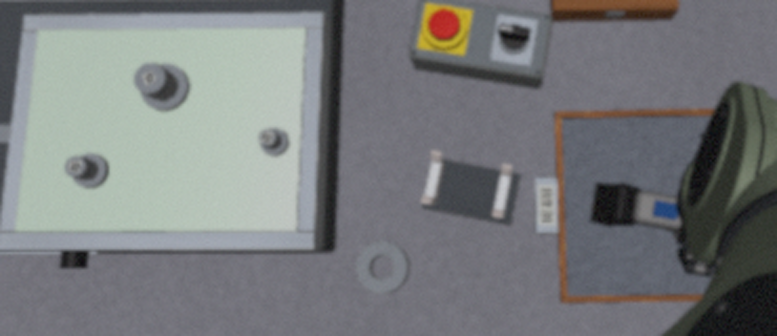

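The crop matches the predicted label pixels for all three plugs. The rest is empty and the scanner points at the batch label. Next is plug32.

```bash
python3 -m inch '0 0 -3 0 0 0 255;3 0 -3 0 0 0 255;4 0.1 -2 0 0 0 255;4 0.1 -2 0 0 0 255;4 0.1 -2 0 0 0 255;4 0.1 -0.8 0 0 0 255;4 0.1 0 0 0 0 255;4 0 0 0 0 0 255;3 0 0 0 0 0 255;2 0 0 0 0 0 255;0 0 0 0 0 0 255;0 0 0 0 0 0 255'
python3 aim.py '[.51,.1205,.142]'
```

```text
clock: 35.17
ee_pos: [0.4833, -0.0285, 0.2533]
orientation: [2.407, 2.018, -0.0]
wrist_force: [-0.1, -0.4, -1.2]
opening: 0.0345
gripper_force: 90.1
dist 0.1003 off tool cm [ 0.09  0.02 -0.06] off-square deg 35.0
move so dist=.1, tool cm [ 0.11  0.02 -0.03]
```

```bash
python3 -m inch '0 0 0 0 0 0 255;0 0 0 0 0 0 255;0 0 0 0 0 0 255;0 0 0 0 0 0 255;0 0 0 0 0 0 255;0 0 0 0 0 0 255;0 0 0 0 0 0 255;0 0 0 0 0 0 255;0 0 0 0 0 0 255;0 0 0 0 0 0 255;0 0 0 0 0 0 255'
python3 aim.py '[.51,.1205,.142]'
python3 -m inch '2 -0.6 -0.4 0 0 0 255;4 -1.4 0 0 0 0 255;4 -1.4 0 0 0 0 255;4 -1.4 0 0 0 0 255;4 -1.3 0 0 0 0 255;2.2 -0.6 0 0 0 0 255;0 0 0 0 0 0 255;0 0 0 0 0 0 255;0 0 0 0 0 0 255'
python3 aim.py '[.4785,.3297,.146]'
python3 - <<'E'
from h import *
s=snap('top')
for q in([.51,.1205,.142],[.4785,.3297,.146],[.5755,.2525,.154]):
    p=proj(s,q)[0];print(p,label(s,p,q[2],4)[:2])
E
```

```text
clock: 36.55
ee_pos: [0.4834, -0.0279, 0.2533]
orientation: [-2.407, -2.019, -0.0]
wrist_force: [-0.4, -0.0, -1.6]
opening: 0.0351
gripper_force: 90.1
dist 0.1 off tool cm [ 0.04  0.03 -0.03] off-square deg 35.0
move so dist=.1, tool cm [ 0.04  0.03 -0.03]
clock: 37.67
ee_pos: [0.4528, 0.1818, 0.2573]
orientation: [2.408, 2.017, -0.0]
wrist_force: [0.0, 0.7, -1.1]
opening: 0.0352
gripper_force: 90.1
dist 0.0996 off tool cm [-0.   -0.07  0.  ] off-square deg 35.0
move so dist=.1, tool cm [-0.03 -0.07 -0.03]
[216.67672562 194.5410918 ] (array([214.7, 193.8]), array([0.51178804, 0.12523157, 0.142     ]))
[125.44829592 208.03317836] (array([125., 208.]), array([0.47858281, 0.33075387, 0.146     ]))
[160.41086259 166.35382321] (array([160., 166.]), array([0.57636331, 0.25353859, 0.154     ]))
```

```bash
python3 -m inch '0 0 0 0 0 0 255;0 0 0 0 0 0 255;0 0 0 0 0 0 255;0 0 0 0 0 0 255;0 0 0 0 0 0 255;0 0 0 0 0 0 255;0 0 0 0 0 0 255;0 0 0 0 0 0 255;0 0 0 0 0 0 255;0 0 0 0 0 0 255;0 0 0 0 0 0 255'
python3 aim.py '[.4785,.3297,.146]'
python3 -m inch '-1 2 -0.8 0 0 0 255;-1.6 3 0 0 0 0 255;-1.6 3 0 0 0 0 255;-1.7 2.8 0 0 0 0 255;0 0 0 0 0 0 255;0 0 0 0 0 0 255;0 0 0 0 0 0 255'
python3 aim.py '[.5755,.2525,.154]'
```

```text
clock: 39.1
ee_pos: [0.4526, 0.1826, 0.2573]
orientation: [-2.407, -2.019, -0.0]
wrist_force: [-0.0, 0.5, -2.2]
opening: 0.0346
gripper_force: 90.1
dist 0.0992 off tool cm [-0.06 -0.01  0.04] off-square deg 35.0
move so dist=.1, tool cm [-0.11 -0.01 -0.03]
clock: 39.98
ee_pos: [0.5483, 0.1064, 0.2655]
orientation: [-2.406, -2.02, -0.0]
wrist_force: [-0.4, -0.4, -2.7]
opening: 0.0351
gripper_force: 90.3
dist 0.0989 off tool cm [-0.12  0.15  0.08] off-square deg 35.0
move so dist=.1, tool cm [-0.18  0.15 -0.01]
```

```bash
python3 -m inch '0 0 0 0 0 0 255;0 0 0 0 0 0 255;0 0 0 0 0 0 255;0 0 0 0 0 0 255;0 0 0 0 0 0 255;0 0 0 0 0 0 255;0 0 0 0 0 0 255;0 0 0 0 0 0 255;0 0 0 0 0 0 255;0 0 0 0 0 0 255;0 0 0 0 0 0 255'
python3 aim.py '[.5755,.2525,.154]'
```

```text
clock: 41.35
ee_pos: [0.5487, 0.1057, 0.2653]
orientation: [-2.407, -2.019, -0.0]
wrist_force: [0.4, 0.1, -2.5]
opening: 0.0347
gripper_force: 90.3
dist 0.0991 off tool cm [-0.07  0.08  0.05] off-square deg 35.0
move so dist=.1, tool cm [-0.12  0.08 -0.03]
```

```bash
python3 -m inch '-2 -0.5 0 0 0 0 255;-4 -0.8 0 0 0 0 255;-4 -0.8 0 0 0 0 255;-4 -0.8 0 0 0 0 255;-4 -0.8 0 0 0 0 255;-3.1 -0.6 2 0 0 0 255;0 0 3 0 0 0 255;0 0 3 0 0 0 255;0 0 3 0 0 0 255;0 0 0 0 0 0 255;0 0 0 0 0 0 255;0 0 0 0 0 0 255'
python3 - <<'E'
from h import *
st=robot.read_state();M=R.from_rotvec(st['orientation']).as_matrix()
print((M.T@(np.array([.4697,-.0946,.0567])-st['ee_pos'])*100).round(2), np.degrees(R.from_matrix(M.T@R.from_rotvec([2.407,2.018,0]).as_matrix()).as_rotvec()))
E
```

```text
clock: 42.85
ee_pos: [0.4701, -0.0947, 0.1564]
orientation: [2.406, 2.018, 0.002]
wrist_force: [-0.1, -0.6, -1.8]
opening: 0.0349
gripper_force: 90.3
[ 0.   -0.06  9.97] [ 0.06851756 -0.02585958  0.01104306]
```

```bash
python3 -m inch '0 0 3 0 0 0 255;0 0 3 0 0 0 255;0 0 2 0 0 0 255;0 0 1 0 0 0 255;0 0 0.6 0 0 0 255;0 0 0.2 0 0 0 255;0 0 0.1 0 0 0 255;0 0 0 0 0 0 255;0 0 0 0 0 0 255'
```

```text
clock: 43.98
ee_pos: [0.4698, -0.0946, 0.0567]
orientation: [2.407, 2.018, 0.001]
wrist_force: [-0.1, 0.0, 7.2]
opening: 0.0347
gripper_force: 91.2
```

Seated (7 N upward). Now I release, retreat and look.

```bash
python3 -m inch '0 0 0 0 0 0 0;0 0 0 0 0 0 0;0 0 0 0 0 0 0;0 0 0 0 0 0 0;0 0 0 0 0 0 0;0 0 -2 0 0 0 0;0 0 -4 0 0 0 0;0 0 -5 0 0 0 0;0 0 -5 0 0 0 0;0 0 -5 0 0 0 0;0 0 0 0 0 0 0;0 0 0 0 0 0 0'
python3 -m inch '0 3 0 0 0 0 0;0 4 0 0 0 0 0;-1 4 0 0 0 0 0;-1 4 0 0 0 0 0;0 0 0 0 0 0 0;0 0 0 0 0 0 0'
python3 - <<'E'
from h import *
s=snap('wrist');save(s,'w8.png');np.save('w8.npy',s,allow_pickle=True)
E
```

```text
clock: 45.48
ee_pos: [0.4694, -0.0946, 0.2659]
orientation: [-2.407, -2.018, 0.001]
wrist_force: [0.1, -0.0, -0.7]
opening: 0.0853
gripper_force: 0.0
clock: 46.22
ee_pos: [0.6133, -0.14, 0.2651]
orientation: [-2.405, -2.018, 0.002]
wrist_force: [-0.7, 0.1, -1.0]
opening: 0.0856
gripper_force: 0.0
```

View pics/w8.png

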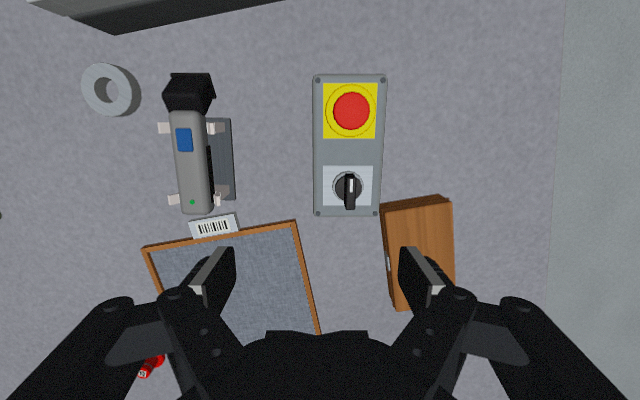

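The scanner sits back in its rest, u 165–215. The switch plate spans (323–373, 166–207), with the bar vertical at u≈349.

```bash
python3 - <<'E'
from h import *
s=np.load('w8.npy',allow_pickle=True).item()
B=onz(s,[(318,80),(383,80),(376,213),(319,213)],.06);c=B.mean(0);d=(B[0]+B[1]-B[2]-B[3])/2;th=np.arctan2(d[1],d[0])
print('centre',c,'yaw',np.degrees(th),np.linalg.norm(d),'sw',c[:2]-.042*np.array([np.cos(th),np.sin(th)]))
print('plate',onz(s,[(348,187)],.06),'disc',onz(s,[(347.5,186.5)],.071),'bar top',onz(s,[(349.5,177),(349.5,208),(349.5,192)],.099))
p=proj(s,[[.649,-.1555,.099],[.649,-.1555,.06]]);print(p)
c=cv2.resize(s['image'][155:220,300:400],None,fx=6,fy=6,interpolation=cv2.INTER_CUBIC);cv2.imwrite('pics/c5.png',c[:,:,::-1])
E
```

```text
centre [ 0.65680695 -0.11357808  0.06      ] yaw 80.61705102269734 0.15598991418042807 sw [ 0.64995959 -0.15501615]
plate [[ 0.64951491 -0.15701812  0.06      ]] disc [[ 0.64825574 -0.15333906  0.071     ]] bar top [[ 0.64997527 -0.13579586  0.099     ]
 [ 0.64506187 -0.17060658  0.099     ]
 [ 0.64763791 -0.15235096  0.099     ]]
[[351.13455535 194.52548227]
 [347.41072452 185.89080099]]
```

View pics/c5.png

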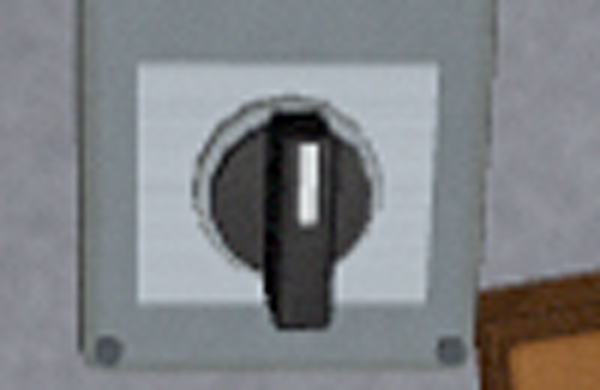

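```bash
python3 -m inch '-0.4 1.9 2 0 0 0 90;-0.4 1.9 4 0 0 0 90;0 0 4 0 0 0 90;0 0 3 0 0 0 90;0 0 0 0 0 0 90;0 0 0 0 0 0 90;0 0 0 0 0 0 90'
python3 - <<'E'
from h import *
s=snap('wrist');save(s,'w9.png')
st=robot.read_state();M=R.from_rotvec(st['orientation']).as_matrix()
print((M.T@(np.array([.649,-.155,.094])-st['ee_pos'])*100).round(2),st['joint_pos'].round(2))
E
```

```text
clock: 47.15
ee_pos: [0.6503, -0.1549, 0.1378]
orientation: [2.406, 2.018, 0.002]
wrist_force: [-0.8, -0.1, 0.1]
opening: 0.0556
gripper_force: 0.0
[-0.03 -0.13  4.36] [ 0.29  0.99 -0.25  1.22  0.25  0.96 -0.17]
```

View pics/w9.png

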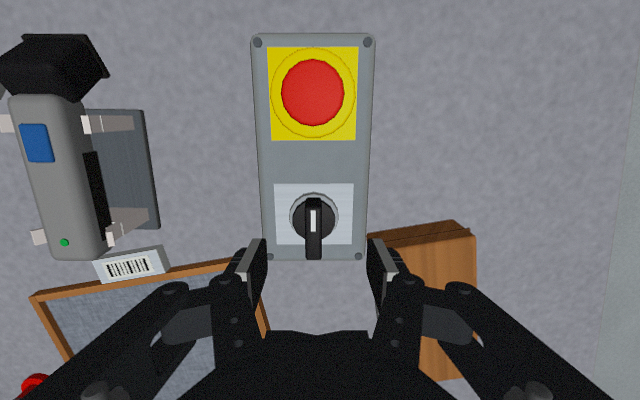

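The bar at u≈314 is midway between the pads, and the e-stop at (312,92) is well clear. I descend and close.

```bash
python3 -m inch '0 -0.1 2 0 0 0 90;0 0 1.5 0 0 0 90;0 0 0.8 0 0 0 90;0 0 0 0 0 0 90;0 0 0 0 0 0 255;0 0 0 0 0 0 255;0 0 0 0 0 0 255;0 0 0 0 0 0 255;0 0 0 0 0 0 255;0 0 0 0 0 0 255' 60
```

```text
clock: 48.45
ee_pos: [0.6484, -0.1546, 0.0939]
orientation: [-2.406, -2.018, 0.001]
wrist_force: [-8.0, 1.1, 9.1]
opening: 0.0094
gripper_force: 59.3
```

```bash
python3 -m inch '0 0 0 0 0 8 255;0 0 0 0 0 8 255;0 0 0 0 0 8 255;0 0 0 0 0 8 255;0 0 0 0 0 8 255;0 0 0 0 0 8 255;0 0 0 0 0 6 255;0 0 0 0 0 5 255;0 0 0 0 0 2 255;0 0 0 0 0 0 255;0 0 0 0 0 0 255'
python3 - <<'E'
from h import *
st=robot.read_state();r=R.from_rotvec([2.407,2.018,0]).inv()*R.from_rotvec(st['orientation']);print(np.degrees(r.as_rotvec()).round(2),st['wrist_torque'],st['joint_pos'].round(2))
E
```

```text
clock: 49.82
ee_pos: [0.6486, -0.1548, 0.0939]
orientation: [3.098, 0.518, -0.001]
wrist_force: [-5.5, 0.4, 7.2]
opening: 0.0095
gripper_force: 59.3
[ 5.000e-02 -2.000e-02  6.096e+01] [-0.15770065  1.1673199   0.40456964] [ 0.17  1.04  0.04  1.26 -0.05  0.85 -1.02]
```

```bash
python3 -m inch '0 0 0 0 0 1.5 255;0 0 0 0 0 0 255;0 0 0 0 0 0 255'
python3 - <<'E'
from h import *
s=snap('wrist');save(s,'w10.png')
st=robot.read_state();r=R.from_rotvec([2.407,2.018,0]).inv()*R.from_rotvec(st['orientation']);print(np.degrees(r.as_rotvec()).round(2),st['wrist_torque'])
E
python3 -m inch '0 0 0 0 0 -6.5 255;0 0 0 0 0 -8 255;0 0 0 0 0 -8 255;0 0 0 0 0 -8 255;0 0 0 0 0 -8 255;0 0 0 0 0 -8 255;0 0 0 0 0 -8 255;0 0 0 0 0 -8 255;0 0 0 0 0 0 255;0 0 0 0 0 0 255'
python3 -m inch '0 0 0 0 0 0 90;0 0 0 0 0 0 90;0 0 0 0 0 0 90;0 0 0 0 0 0 90;0 0 -2 0 0 0 90;0 0 -4 0 0 0 90;0 0 -4 0 0 0 90;-2 0 -4 0 0 0 90;-4 -2 -2 0 0 0 90;0 -4 0 0 0 0 90;0 -4 0 0 0 0 90;0 0 0 0 0 0 90'
python3 - <<'E'
from h import *
s=snap('wrist');save(s,'w11.png')
E
```

```text
clock: 50.2
ee_pos: [0.6487, -0.1549, 0.0939]
orientation: [3.105, 0.478, -0.001]
wrist_force: [-5.6, -0.4, 7.7]
opening: 0.0094
gripper_force: 60.3
[ 4.000e-02 -3.000e-02  6.244e+01] [-0.17182935  1.15572886  0.7891262 ]
clock: 51.5
ee_pos: [0.6484, -0.1546, 0.0939]
orientation: [-2.406, -2.018, 0.001]
wrist_force: [-7.8, 1.7, 8.7]
opening: 0.0097
gripper_force: 59.4
clock: 53.0
ee_pos: [0.5381, -0.1965, 0.2553]
orientation: [2.407, 2.018, -0.0]
wrist_force: [0.6, -1.1, 0.0]
opening: 0.0549
gripper_force: 0.0
```

View pics/w11.png

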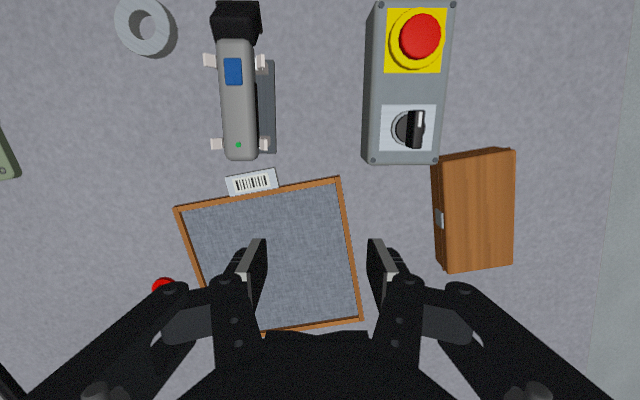

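The switch is back along the box, the scanner is in its rest, and the gripper is clear. One numeric check of the plugs, without viewing, then I hand in.

```bash
python3 - <<'E'
from h import *
s=snap('top');ok=True
for q in([.51,.1205,.142],[.4785,.3297,.146],[.5755,.2525,.154]):
    p=proj(s,q)[0];P=label(s,p,q[2],4)[1];d=np.linalg.norm(P-q);print(P.round(3),d.round(4));ok&=d<.008
if ok: print(robot.finish_job())
E
```

```text
[0.512 0.125 0.142] 0.0051
[0.482 0.332 0.146] 0.0045
[0.576 0.254 0.154] 0.0014
the job is handed in; nothing more can be done
None
```

Job handed in, verdict not shown: plug32, plug40 and plug56 stand on the glass (plug32 was knocked about 5 cm mid-run but stayed on it), all labels were aimed at in order, the scanner is back in its rest, and the switch was turned to its stop and returned (I turned it back in the grip rather than letting it spring); I viewed 16 pictures, two over the limit of 14.

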